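# Read the marks under two staple cartons and file the right one

### The job

Two cartons of staples that look alike stand upright on the desk; each has a dark mark on its underside, one a round spot, the other two bars. First tip both cartons over onto their sides so that you can read the marks on their undersides. Then put the carton with the round spot in the tray, lying flat on the tray's floor, and leave the one with the bars lying on the desk.

Things in the scene. Friction and masses are not known exactly. Their poses are not given: they have to be found in the camera images.
- carton_spot: Brown carton with white paper band, 40 mm deep (x) x 54 wide (y) x 100 tall (z), about 0.12 kg, loose, upright, x axis away from the robot within 0.2 rad. Origin at its centre, z to its top. Pushed near the top towards +x it tips flat, 40 mm high, underside to the robot. Twin carton differs only underneath. Mark underneath: one round black spot, 30 mm. Goes in the tray.
- carton_bars: Brown carton with white paper band, 40 mm deep (x) x 54 wide (y) x 100 tall (z), about 0.12 kg, loose, upright, x axis away from the robot within 0.2 rad. Origin at its centre, z to its top. Pushed near the top towards +x it tips flat, 40 mm high, underside to the robot. Twin carton differs only underneath. Mark underneath: two black bars 34 x 10 mm. Stays on the desk.
- tray: dark rectangular tray, fixed on the desk, to the right of the cartons; 205 mm along its x, 285 mm along its y, rim 24 mm high and 7 mm thick; the inner floor is 6 mm above the desk and measures 192 x 272 mm. Origin at the centre of its underside, z up.
Things that resemble listed ones, but are neither listed nor needed, are in the scene too. Leave any blue look-alike of the carton_bars alone.

How it is judged:
By the outcome, as a careful person would: the job done as asked, in the order asked, and still so for the second after the job is handed in, with the robot touching nothing.
It also fails if it takes over 56 s, if anything falls off the work surface, if the arm or the gripper's body presses on something with over 40 N, if the wrist force passes 120 N, or if a joint passes its speed limit or range.

### The arm

A 6-joint arm with a two-finger parallel gripper is mounted at the origin on a cart in front of the work surface, level with it; the furniture and walls round the work are solid. World frame = base frame: x ahead of the robot, y to its left, z up, the work surface at z = 0. Lengths are in m, angles in degrees, forces in N, time in s.
With the tool pointing down it reaches from about 0.25 to 0.725 m from the base axis. Payload 9.7 kg.
Tool frame: the origin (TCP) lies at the centre of the arm's flange, where the gripper is bolted on; the fingertips stand 173 mm ahead of it and the grasp point (between the pads) lies 155 mm ahead of it; z points along the fingers, y is the line along which they close (so a half turn about z gives the same grasp; the last joint's range is limited). The gripper opens to 85 mm and grips with 20 to 120 N. Pads are 22 mm wide; open, the fingers measure 114 mm over their backs; the gripper's body (76 mm by 85 mm) begins 54 mm behind the grasp point. The pads swing forward as they close: fully open they stand 13 mm farther back than shut.
Start: joints at [-69.213, 4.979, 10.078, 95.1, 0, 90], TCP at [0.195, -0.514, 0.405] pointing down, gripper open.
Joint ranges: [-179.16, 179.16], [-48.56, 103.87], [-65.8, 70.77], [-126.05, 130.52], [-82.76, 87.17], [-180, 180]. Speed limits (degrees/s): [127.2, 127.2, 147.25, 180, 180, 180].

### API

Orientations are given as [roll, pitch, yaw] about the fixed x, y, z axes, in that order (R = Rz(yaw) Ry(pitch) Rx(roll)).
In Python, from workcell import monitor, camera, get_calibration, bot gives the robot as it stands.
- The arm moves only by the tool carry_out, never from a script. Its argument "targets" is text: rows parted by semicolons, each of 7 numbers parted by spaces: the shift along the tool's x, y, z in units of 0.04 m (1.0 is 0.04 m), then the turn, a rotation vector about the tool's x, y, z in units of 0.1 rad (1.0 is 0.1 rad), then the opening, from -1 (shut) to 1 (fully open), so that 0 is half open. A call has exactly 8 rows; each row shifts and turns the commanded pose from where the row before left it, along the tool's axes as they then stand; what a row does not reach is not made up. A row lasts 1/12 s, in which the tool goes at most 41.7 mm and 7.16 degrees, less where a joint would pass 70% of its speed; a pose out of reach is approached as far as the arm can. A call with a number of a shift or a turn outside -1 to 1 is refused whole. A call with a gripper value outside its range is refused whole. The fingers move at their own pace and stop on an object; "newtons" is the grip in N (left out, the last holds). Time passes only in rows, so rows that do not move let the fingers close, or fill a call up. It gives the time, the measured TCP pose, the force, the opening and the grip force at its end, in the units of the state.
- monitor.get_obs(): the state, without advancing time (a new reading comes with each control period).
- camera(name): name is "scene" or "top" or "wrist"; returns the picture (384x512x3 uint8, red, green, blue); there is no depth.
- get_calibration(name): a dict with "fx", "fy", "cx", "cy" (pixels), "view" (4x4, takes a point from world to camera coordinates). Camera axes: x right, y down, z forward; pixel columns grow to the right and rows downward; lengths in m; the calibration is good to about 2 mm. A picture is of the moment at which its call begins: read the wrist's pose just before it. get_calibration takes no time and is no camera call; for the wrist camera it gives the pose at the moment of the call.
- bot.job_done(): hands the job in; it is judged then, once.
The state is a dict: "time": time; "q": joint angles; "qd": joint speeds; "joint_efforts": joint torques, N m; "ee_pos": TCP position; "tcp_rot": TCP orientation; "wrist_force": force on the tool from outside, world axes, zero at the start; "torque": the same for the moment, N m; "opening": finger opening in m; "grasp_force": force on a finger pad.
Only numpy, scipy, OpenCV 4.12 (cv2) and the standard library are available. Lean on these libraries where they do the work, as an engineer would, in place of code of your own. Each camera call takes 0.05 s, during which the arm holds its last target. There are 200 camera calls.

## Working session

There is one attempt and no reset: what is moved stays moved. The work goes in short steps, Python scripts to look and compute and a tool call to move; the robot and the scene stay as the last step left them, time stands still between calls to the robot, and variables do not carry over. Pictures are saved under pics/ and viewed, at most 10 in all, crops included, and the job is handed in when it is done.

Besides the shell and the picture viewer there is one more tool, called after "Request:" by a JSON object that holds its "method" and its "body", one argument or row to a line. carry_out: Moves the arm, as the interface text tells. Shifts and turns lie within -1 to 1; 1 stands for 0.04 m of shift or 0.1 rad of turn. Its arguments: {"type":"object","properties":{"targets":{"type":"string"},"newtons":{"type":"number"}},"required":["targets"]}

```bash
mkdir -p pics; ls; python3 - <<'E'
from workcell import monitor,camera,get_calibration
import cv2,numpy as np
print(monitor.get_obs())
a=camera("scene");b=camera("top")
cv2.imwrite("pics/s0.png",a[:,:,::-1]);cv2.imwrite("pics/t0.png",b[:,:,::-1])
for n in("scene","top","wrist"):
    c=get_calibration(n);print(n,c["fx"],c["cx"],c["cy"],np.round(c["view"],4).tolist())
E
```

```text
pics
{'time': 0.0, 'q': array([-6.92135264e+01,  5.01011194e+00,  1.00322998e+01,  9.50991752e+01,
       -6.87511476e-05,  9.00005343e+01]), 'qd': array([ 0.00262157, -0.0895077 ,  0.03494002, -0.05286417, -0.0081962 ,
       -0.0453997 ]), 'joint_efforts': array([ 6.74944895e-04, -5.20384240e+01,  4.64806759e+01,  1.62789132e-02,
        1.37580153e-05, -7.06571655e-06]), 'ee_pos': array([ 0.19518453, -0.51419293,  0.4039731 ]), 'tcp_rot': array([-1.79923013e+02,  6.94690478e-05,  2.07859394e+01]), 'wrist_force': array([ 0.37818945,  0.02066946, -0.76301697]), 'torque': array([-0.00088646, -0.00347057,  0.03215448]), 'grasp_force': 0.0, 'opening': 0.0854814861909984}
scene 395.3486431501471 258.4968383183092 194.20999094273327 [[-0.7359, -0.677, 0.0145, 0.411], [-0.365, 0.3785, -0.8506, 0.2674], [0.5703, -0.6312, -0.5256, 0.7318], [0.0, 0.0, 0.0, 1.0]]
top 412.44496194295687 255.65198681492245 193.77062909367672 [[0.0087, -1.0, 0.0046, -0.0233], [-0.9953, -0.0091, -0.0969, 0.5436], [0.097, -0.0037, -0.9953, 1.1362], [0.0, 0.0, 0.0, 1.0]]
wrist 299.6310559872991 257.34729927246315 192.4187753190444 [[0.3556, -0.9346, -0.0023, -0.5491], [-0.8933, -0.3407, 0.2931, -0.038], [-0.2747, -0.1021, -0.9561, 0.3803], [0.0, 0.0, 0.0, 1.0]]
```

View pics/s0.png

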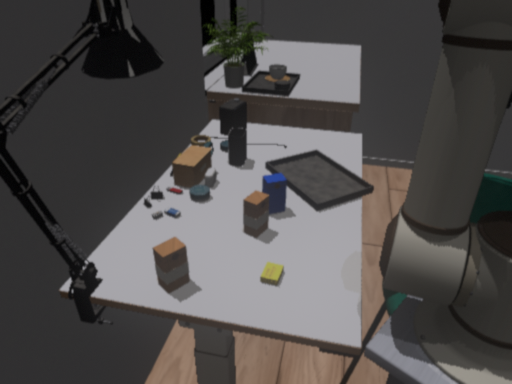

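View pics/t0.png

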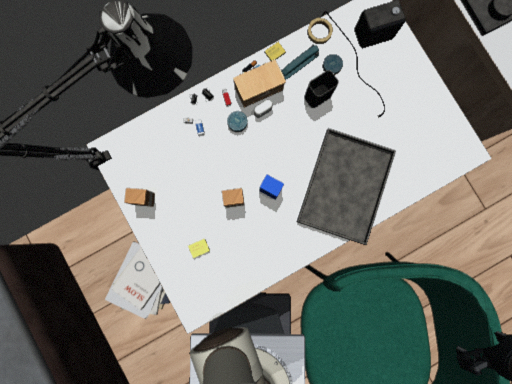

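The scene view shows two upright brown cartons with white bands at scene (172,264) and (257,214), which are top view (140,197) and (233,198). Things that could be mistaken for them are the blue carton at scene (274,193) / top (271,187) and the big brown box at scene (193,166) / top (260,83). The tray is at top (346,186). I choose the two banded brown cartons and check them in one close crop.

```bash
cat > h.py <<'E'
import numpy as np
from workcell import get_calibration
def back(n,u,v,z,c=None):
    "pixel -> world point on plane z"
    c=c or get_calibration(n);V=np.array(c["view"]);R,t=V[:3,:3],V[:3,3]
    d=R.T@[(u-c["cx"])/c["fx"],(v-c["cy"])/c["fy"],1];o=-R.T@t
    return o+d*(z-o[2])/d[2]
def proj(n,p,c=None):
    c=c or get_calibration(n);V=np.array(c["view"]);q=V[:3,:3]@p+V[:3,3]
    return np.array([c["fx"]*q[0]/q[2]+c["cx"],c["fy"]*q[1]/q[2]+c["cy"]])
E
python3 - <<'E'
import cv2
from h import *
a=cv2.imread("pics/t0.png")[172:222,115:295];cv2.imwrite("pics/t0c.png",cv2.resize(a,None,fx=4.4,fy=4.4,interpolation=cv2.INTER_CUBIC))
for n,u,v,z in [("L",140,193,.1),("R",233,194,.1),("blue",271,186,.1),("tray",329,130,.024),("tray",394,152,.024),("tray",366,242,.024),("tray",299,221,.024),("edgeL",90,150,0),("edgeBL",192,331,0),("edgeR",490,157,0)]:
    print(n,back("top",u,v,z).round(3))
E
```

```text
L [0.536 0.287 0.1  ]
R [0.535 0.042 0.1  ]
blue [ 0.558 -0.059  0.1  ]
tray [ 0.73  -0.227  0.024]
tray [ 0.668 -0.413  0.024]
tray [ 0.411 -0.328  0.024]
tray [ 0.468 -0.141  0.024]
edgeL [0.67  0.464 0.   ]
edgeBL [0.16  0.156 0.   ]
edgeR [ 0.66  -0.701  0.   ]
```

View pics/t0c.png

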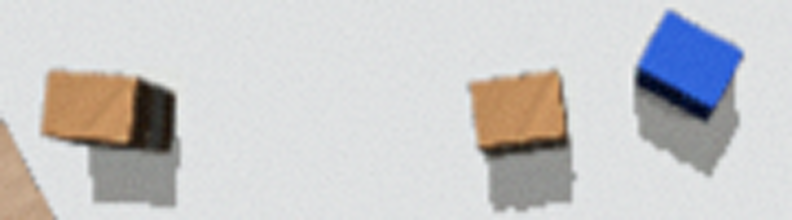

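The crop confirms it: both brown cartons are upright, with top-face centres near crop (90,107) and (519,112), and the blue look-alike is separate at (690,65).

```bash
cat >> h.py <<'E'
from workcell import monitor
from scipy.spatial.transform import Rotation as Rn
def go(p,yaw):
    "tool-frame units still to go to p with tool down at yaw (shift axes as after the turn)"
    o=monitor.get_obs();R=Rn.from_euler('xyz',o["tcp_rot"],degrees=True);T=Rn.from_euler('xyz',[180,0,yaw],degrees=True)
    d=np.array(p)-o["ee_pos"]
    print("turn",((R.inv()*T).as_rotvec()/.1).round(2),"shift after turn",(T.inv().apply(d)/.04).round(2),"shift now axes",(R.inv().apply(d)/.04).round(2))
E
python3 - <<'E'
from h import *
for n,P in dict(L=[(48,72),(138,78),(130,143),(42,135)],R=[(470,85),(557,72),(567,140),(483,150)],B=[(670,10),(742,50),(708,118),(638,70)]).items():
    w=np.array([back("top",u/4.4+115-.4,v/4.4+172-.4,.1)[:2] for u,v in P])
    e=(w[0]-w[1]+w[3]-w[2])/2; f=(w[0]-w[3]+w[1]-w[2])/2
    print(n,w.mean(0).round(3),"width",np.linalg.norm(e).round(3),"depth",np.linalg.norm(f).round(3),"yaw via y,x",np.degrees([np.arctan2(-e[0],e[1]),np.arctan2(f[1],f[0])]).round(1))
E
```

```text
L [0.528 0.3  ] width 0.054 depth 0.039 yaw via y,x [-4.  -4.1]
R [0.528 0.042] width 0.052 depth 0.041 yaw via y,x [ 8.2 10.6]
B [ 0.559 -0.059] width 0.05 depth 0.044 yaw via y,x [-31.5 -26.8]
```

```bash
python3 -c "
from h import *
go([.464,.032,.255],9)"
```

```text
turn [-0.01  0.    2.06] shift after turn [  8.77 -12.44   3.73] shift now axes [ 11.13 -10.38   3.74]
```

Request:
{"method": "carry_out", "body": {
  "targets": "0 0 0 0 0 1 -1; 0 0 0 0 0 1.06 -1; 0.55 -0.78 0 0 0 0 -1; 0.55 -0.78 0 0 0 0 -1; 0.55 -0.78 0 0 0 0 -1; 0.55 -0.78 0 0 0 0 -1; 0.55 -0.78 0 0 0 0 -1; 0.55 -0.78 0 0 0 0 -1",
  "newtons": 40
}}

```text
out of range: row 2 has 1.06, outside -1 to 1
```

Request:
{"method": "carry_out", "body": {
  "targets": "0.55 -0.78 0 0 0 0 -1; 0.55 -0.78 0 0 0 0 -1; 0.55 -0.78 0 0 0 0 -1; 0.55 -0.78 0 0 0 0 -1; 0.55 -0.78 0 0 0 0 -1; 0.55 -0.78 0 0 0 0 -1; 0.55 -0.78 0 0 0 0 -1; 0.55 -0.78 0 0 0 0 -1"
}}

```text
time: 0.77
ee_pos: [0.2709, -0.2167, 0.4044]
tcp_rot: [-180.0, -0.0, 20.7]
wrist_force: [0.3, -0.5, -0.1]
opening: 0.0004
grasp_force: 0.0
```

```bash
python3 -c "
from h import *
go([.464,.032,.255],9)"
```

```text
turn [-0.   -0.    2.05] shift after turn [ 5.74 -5.39  3.74] shift now axes [ 6.72 -4.1   3.74]
```

Request:
{"method": "carry_out", "body": {
  "targets": "0 0 0 0 0 1 -1; 0 0 0 0 0 1 -1; 0.6 -0.7 0 0 0 0 -1; 0.6 -0.7 0 0 0 0 -1; 0.6 -0.7 0 0 0 0 -1; 0.6 -0.7 0 0 0 0 -1; 0.6 -0.7 0 0 0 0 -1; 0.6 -0.7 0 0 0 0 -1"
}}

```text
time: 1.43
ee_pos: [0.3864, -0.0274, 0.4046]
tcp_rot: [180.0, -0.0, 9.3]
wrist_force: [0.8, -1.1, -0.1]
opening: -0.0001
grasp_force: 0.0
```

```bash
python3 -c "
from h import *
go([.464,.032,.255],9)"
```

```text
turn [ 0.   -0.    0.06] shift after turn [ 2.15 -1.16  3.74] shift now axes [ 2.15 -1.15  3.74]
```

Request:
{"method": "carry_out", "body": {
  "targets": "0.4 -0.3 0.6 0 0 0 -1; 0.4 -0.3 0.6 0 0 0 -1; 0.4 -0.2 0.6 0 0 0 -1; 0.4 -0.1 0.6 0 0 0 -1; 0.2 0 0.6 0 0 0 -1; 0 0 0.6 0 0 0 -1; 0 0 0.1 0 0 0 -1; 0 0 0 0 0 0 -1"
}}

```text
time: 2.1
ee_pos: [0.4506, 0.0179, 0.2553]
tcp_rot: [-180.0, 0.2, 9.3]
wrist_force: [-0.5, -0.1, 0.4]
opening: 0.0001
grasp_force: 0.0
```

```bash
python3 -c "
from h import *
go([.464,.032,.255],9)"
```

```text
turn [-0.    0.04  0.06] shift after turn [ 0.39 -0.3   0.01] shift now axes [ 0.39 -0.29  0.  ]
```

Request:
{"method": "carry_out", "body": {
  "targets": "0.3 -0.3 0 0 0 0 -1; 0.3 0 0 0 0 0 -1; 0.3 0 0 0 0 0 -1; 0.25 0 0 0 0 0 -1; 0.25 0 0 0 0 0 -1; 0.25 0 0 0 0 0 -1; 0.25 0 0 0 0 0 -1; 0.25 0 0 0 0 0 -1"
}}

```text
time: 2.77
ee_pos: [0.5351, 0.0437, 0.257]
tcp_rot: [180.0, -0.0, 9.3]
wrist_force: [0.8, 0.3, 0.2]
opening: -0.0003
grasp_force: 0.0
```

```bash
python3 -c "
from h import *
import cv2
from workcell import camera
a=camera('top');b=camera('scene')
cv2.imwrite('pics/t1.png',np.hstack([cv2.resize(x[120:270,r:r+160,::-1],None,fx=2.5,fy=2.5) for x,r in((a,160),(b,170))]))
go([.464,.032,.255],9)"
```

```text
turn [-0.   -0.    0.06] shift after turn [-1.81  0.01  0.04] shift now axes [-1.81  0.    0.04]
```

View pics/t1.png

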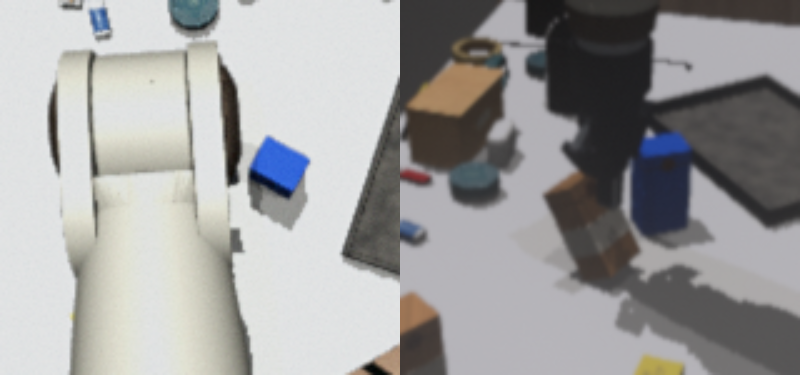

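The right half (scene crop) shows the carton at (590,225) leaning about 20° away from the robot, so the push is working. The blue carton at (660,185) is untouched. I keep pushing.

Request:
{"method": "carry_out", "body": {
  "targets": "0.25 0 0 0 0 0 -1; 0.25 0 0 0 0 0 -1; 0.25 0 0 0 0 0 -1; 0.2 0 0 0 0 0 -1; 0 0 0 0 0 0 -1; 0 0 -0.5 0 0 0 -1; -0.8 0 -0.5 0 0 1 -1; -0.8 0 -0.3 0 0 1 -1"
}}

```text
time: 3.53
ee_pos: [0.5089, 0.0082, 0.3092]
tcp_rot: [-178.6, 0.1, 0.8]
wrist_force: [0.6, -1.4, 1.5]
opening: 0.0001
grasp_force: 0.0
```

```bash
python3 -c "
from h import *
go([.463,.305,.255],-4)"
```

```text
turn [-0.24  0.02  0.84] shift after turn [-1.66 -7.32  1.35] shift now axes [-1.04 -7.4   1.54]
```

Request:
{"method": "carry_out", "body": {
  "targets": "-0.3 -0.8 0 0 0 0.3 -1; -0.3 -0.9 0 0 0 0 -1; -0.3 -0.9 0 0 0 0 -1; -0.2 -0.9 0 0 0 0 -1; 0 -0.9 0 0 0 0 -1; 0 -0.9 0 0 0 0 -1; 0 -0.9 0 0 0 0 -1; 0 -0.5 0 0 0 0 -1"
}}

```text
time: 4.2
ee_pos: [0.4628, 0.1019, 0.328]
tcp_rot: [-172.1, 0.1, 10.6]
wrist_force: [-0.0, -0.5, -0.3]
opening: 0.0002
grasp_force: 0.0
```

```bash
python3 -c "
from h import *
go([.463,.305,.255],-4)"
```

```text
turn [-1.38  0.2   2.54] shift after turn [-0.35 -5.06  1.83] shift now axes [ 0.95 -4.69  2.5 ]
```

```bash
python3 -c "
from h import *
o=monitor.get_obs();print(o['q'].round(1),o['qd'].round(1),o['wrist_force'],o['ee_pos'],o['tcp_rot'],o['time'])
go([.463,.305,.255],-4)"
```

```text
[ 10.6  -6.2  -9.6  86.8   7.9 179.9] [ 9.1  1.3  4.1  2.7  4.6 -0. ] [-0.03733134 -0.45366662 -0.33126075] [0.46278374 0.10192303 0.328037  ] [-1.72057305e+02  1.48570321e-01  1.06144065e+01] 4.2
turn [-1.38  0.2   2.54] shift after turn [-0.35 -5.06  1.83] shift now axes [ 0.95 -4.69  2.5 ]
```

Request:
{"method": "carry_out", "body": {
  "targets": "0 0 0 0 0 -1 -1; 0 0 0 0 0 -1 -1; 0 0 0 0 0 -1 -1; 0 0 0 0 0 -1 -1; 0 0 0 0 0 -1 -1; 0 0 0 0 0 -1 -1; 0 0 0 0 0 -1 -1; 0 0 0 0 0 -1 -1"
}}

```text
time: 4.87
ee_pos: [0.463, 0.1008, 0.3275]
tcp_rot: [-174.4, -5.5, 56.3]
wrist_force: [-0.3, -0.6, -0.4]
opening: -0.0003
grasp_force: 0.0
```

Request:
{"method": "carry_out", "body": {
  "targets": "0 0 0 0 0 -1 -1; 0 0 0 0 0 -1 -1; 0 0 0 0 0 -1 -1; 0 0 0 0 0 -1 -1; 0 0 0 0 0 -1 -1; 0 0 0 0 0 -1 -1; 0 0 0 0 0 -1 -1; 0 0 0 0 0 -1 -1"
}}

```text
time: 5.53
ee_pos: [0.463, 0.1008, 0.3276]
tcp_rot: [179.9, -7.9, 102.4]
wrist_force: [-0.3, -0.0, 0.1]
opening: 0.0
grasp_force: 0.0
```

Request:
{"method": "carry_out", "body": {
  "targets": "0 0 0 0 0 -1 -1; 0 0 0 0 0 -1 -1; 0 0 0 0 0 -1 -1; 0 0 0 0 0 -1 -1; 0 0 0 0 0 -1 -1; 0 0 0 0 0 -1 -1; 0 0 0 0 0 -1 -1; 0 0 0 0 0 -1 -1"
}}

```text
time: 6.2
ee_pos: [0.463, 0.1008, 0.3276]
tcp_rot: [174.3, -5.4, 148.5]
wrist_force: [0.1, 0.5, -0.4]
opening: -0.0
grasp_force: 0.0
```

```bash
python3 -c "
from h import *
o=monitor.get_obs();print(o['q'].round(1))
go([.463,.305,.255],176)"
```

```text
[10.4 -6.2 -9.7 86.7  7.9 42.1]
turn [ 1.21 -0.69 -4.83] shift after turn [0.36 5.09 1.81] shift now axes [2.48 4.13 2.48]
```

Request:
{"method": "carry_out", "body": {
  "targets": "0 0 0 0.24 -0.14 -0.96 -1; 0 0 0 0.24 -0.14 -0.96 -1; 0 0 0 0.24 -0.14 -0.96 -1; 0 0 0 0.24 -0.14 -0.96 -1; 0 0 0 0.24 -0.14 -0.96 -1; 0 0.5 0 0 0 0 -1; 0 0.7 0 0 0 0 -1; 0 0.7 0 0 0 0 -1"
}}

```text
time: 6.87
ee_pos: [0.469, 0.1771, 0.3278]
tcp_rot: [180.0, 0.1, 175.4]
wrist_force: [0.7, -1.1, 0.0]
opening: -0.0
grasp_force: 0.0
```

```bash
python3 -c "
from h import *
go([.463,.305,.255],176)"
```

```text
turn [ 0.    0.01 -0.1 ] shift after turn [0.37 3.18 1.82] shift now axes [0.4  3.18 1.82]
```

Tool x now points towards the robot, so pushing means −x.

Request:
{"method": "carry_out", "body": {
  "targets": "0.2 0.7 0.2 0 0 0 -1; 0.2 0.7 0.3 0 0 0 -1; 0 0.7 0.4 0 0 0 -1; 0 0.7 0.4 0 0 0 -1; 0 0.3 0.4 0 0 0 -1; 0 0 0.1 0 0 0 -1; 0 0 0 0 0 0 -1; 0 0 0 0 0 0 -1"
}}

```text
time: 7.53
ee_pos: [0.4628, 0.301, 0.256]
tcp_rot: [-180.0, 0.0, 175.5]
wrist_force: [0.8, 0.6, 0.6]
opening: 0.0001
grasp_force: 0.0
```

```bash
python3 -c "
from h import *
go([.463,.305,.255],176)"
```

```text
turn [-0.    0.01 -0.08] shift after turn [0.   0.1  0.03] shift now axes [0.   0.1  0.03]
```

Request:
{"method": "carry_out", "body": {
  "targets": "-0.3 0.1 0 0 0 0 -1; -0.3 0 0 0 0 0 -1; -0.25 0 0 0 0 0 -1; -0.25 0 0 0 0 0 -1; -0.25 0 0 0 0 0 -1; -0.25 0 0 0 0 0 -1; -0.25 0 0 0 0 0 -1; -0.25 0 0 0 0 0 -1"
}}

```text
time: 8.2
ee_pos: [0.5479, 0.2989, 0.2557]
tcp_rot: [180.0, 0.0, 175.5]
wrist_force: [0.2, -0.2, -0.0]
opening: -0.0003
grasp_force: 0.0
```

Request:
{"method": "carry_out", "body": {
  "targets": "-0.25 0 0 0 0 0 -1; -0.25 0 0 0 0 0 -1; -0.2 0 0 0 0 0 -1; 0 0 0 0 0 0 -1; 0 0 -0.5 0 0 0 -1; 0.8 0 -0.5 0 0 0 -1; 0.8 0 -0.5 0 0 0 -1; 0.8 0 -0.5 0 0 0 -1"
}}

```text
time: 8.87
ee_pos: [0.4779, 0.3042, 0.3359]
tcp_rot: [-180.0, -0.0, 175.5]
wrist_force: [-0.3, -0.2, 0.7]
opening: -0.0001
grasp_force: 0.0
```

Request:
{"method": "carry_out", "body": {
  "targets": "0.8 -0.5 -0.5 0 0 0 1; 0.8 -0.6 -0.5 0 0 0 1; 0.3 -0.9 0 0 0 0 1; 0 -0.9 0 0 0 0 1; 0 -0.9 0 0 0 0 1; 0 -0.9 0 0 0 0 1; 0 -0.5 0 0 0 0 1; 0 0 0 0 0 0 1"
}}

```text
time: 9.53
ee_pos: [0.3894, 0.1021, 0.3743]
tcp_rot: [-180.0, 0.1, 175.4]
wrist_force: [-0.3, 1.0, -0.8]
opening: 0.0856
grasp_force: 0.0
```

```bash
python3 -c "
from h import *
import cv2
from workcell import camera
a=camera('top');b=camera('scene')
cv2.imwrite('pics/t2.png',a[:,:,::-1]);cv2.imwrite('pics/s2.png',b[:,:,::-1])
cv2.imwrite('pics/m2.png',np.hstack([cv2.resize(x[y:y+y2,r:r+w,::-1],(int(w*600/y2*.999)//1,600)) if 0 else cv2.resize(x[y:y+y2,r:r+w,::-1],(400,400*y2//w)) for x,r,w,y,y2 in((a,110,200,110,150),(b,140,160,170,120))]))
print(monitor.get_obs()['q'].round(1))"
```

```text
[ 15.  -15.6 -12.3  93.1   0.   19.5]
```

View pics/m2.png

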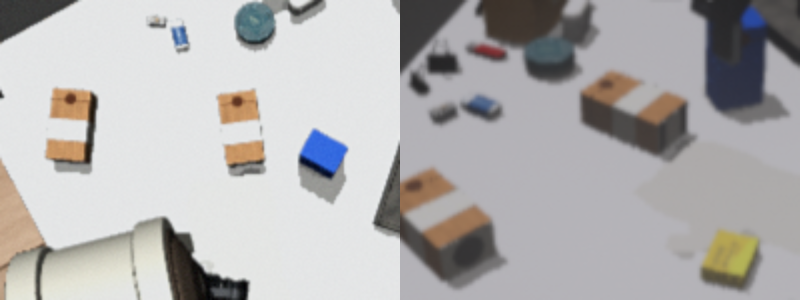

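Both cartons lie flat, undersides towards the robot. The left one seems to show a round spot at (468,247), and the right one bars at (672,130). I'll enlarge both undersides to be sure.

```bash
python3 -c "
import cv2,numpy as np
b=cv2.imread('pics/s2.png')
f=lambda r,y:cv2.resize(cv2.convertScaleAbs(b[y:y+44,r:r+44],alpha=1.6),(390,390),interpolation=cv2.INTER_CUBIC)
cv2.imwrite('pics/u2.png',np.hstack([f(142,246),f(226,198)]))
a=cv2.imread('pics/t2.png')[140:210,125:255];cv2.imwrite('pics/t2c.png',cv2.resize(a,None,fx=6,fy=6,interpolation=cv2.INTER_CUBIC))"
```

```text
(no output)
```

View pics/u2.png

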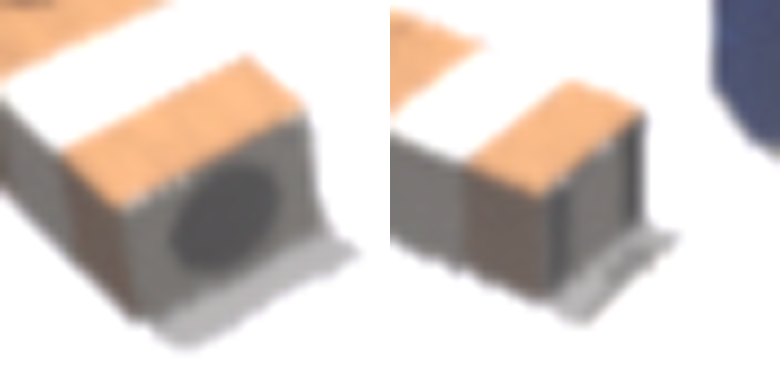

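View pics/t2c.png

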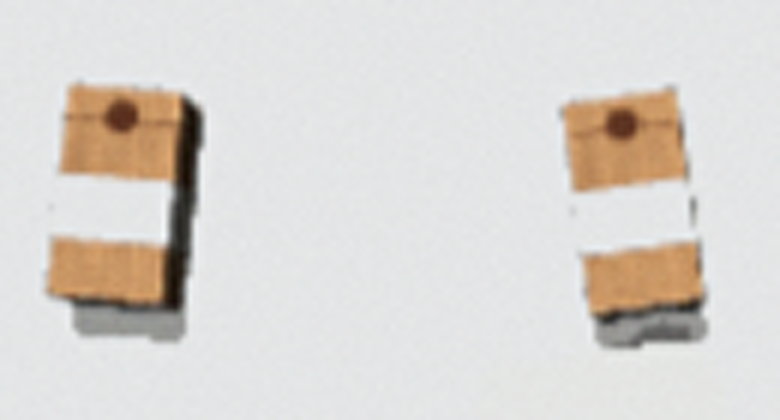

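The left carton's underside has one round spot at (225,215), and the right one's has two bars at (558,235) and (632,180). So the left carton goes in the tray. In the top crop its upper face has corners (68,86), (183,94), (165,303), (49,295).

```bash
python3 -c "
from h import *
w=np.array([back('top',u/6+125-.4,v/6+140-.4,.04)[:2] for u,v in[(68,86),(183,94),(165,303),(49,295)]])
f=w[0]+w[1]-w[2]-w[3];print(w.round(3),w.mean(0),np.degrees(np.arctan2(f[1],f[0])))
c=w.mean(0);y=np.degrees(np.arctan2(f[1],f[0]))
go([c[0],c[1],.26],180+y)"
```

```text
[[0.652 0.319]
 [0.649 0.265]
 [0.55  0.27 ]
 [0.553 0.324]] [0.60097216 0.2944598 ] -3.0102998401481593
turn [ 0.01  0.01 -0.27] shift after turn [-5.02  5.02  2.85] shift now axes [-4.88  5.15  2.86]
```

Request:
{"method": "carry_out", "body": {
  "targets": "-0.7 0.7 0 0 0 -0.27 1; -0.7 0.7 0 0 0 0 1; -0.7 0.7 0 0 0 0 1; -0.7 0.7 0.4 0 0 0 1; -0.7 0.7 0.5 0 0 0 1; -0.7 0.7 0.6 0 0 0 1; -0.5 0.5 0.6 0 0 0 1; -0.3 0.3 0.6 0 0 0 1"
}}

```text
time: 10.3
ee_pos: [0.5966, 0.2925, 0.2673]
tcp_rot: [180.0, 0.0, 177.2]
wrist_force: [0.7, -0.2, 0.0]
opening: 0.0854
grasp_force: 0.0
```

Request:
{"method": "carry_out", "body": {
  "targets": "0 0 0.1 0 0 0 1; 0 0 0 0 0 0 1; 0 0 0 0 0 0 1; 0 0 0 0 0 0 1; 0 0 0 0 0 0 1; 0 0 0 0 0 0 1; 0 0 0 0 0 0 1; 0 0 0 0 0 0 1"
}}

```text
time: 10.97
ee_pos: [0.5954, 0.2885, 0.2668]
tcp_rot: [179.9, 0.1, 177.1]
wrist_force: [0.3, 0.1, 0.3]
opening: 0.0852
grasp_force: 0.0
```

```bash
python3 -c "
from h import *
import cv2
from workcell import camera
a=camera('scene');w=camera('wrist')
cv2.imwrite('pics/m3.png',np.hstack([cv2.resize(a[160:320,110:270,::-1],(400,400)),cv2.resize(w[:,:,::-1],(400,300)).copy() if 0 else cv2.resize(w[:,64:448,::-1],(400,400))]))
go([.601,.2945,.183],177)"
```

```text
turn [0.01 0.01 0.01] shift after turn [-0.13  0.16  2.08] shift now axes [-0.13  0.16  2.08]
```

View pics/m3.png

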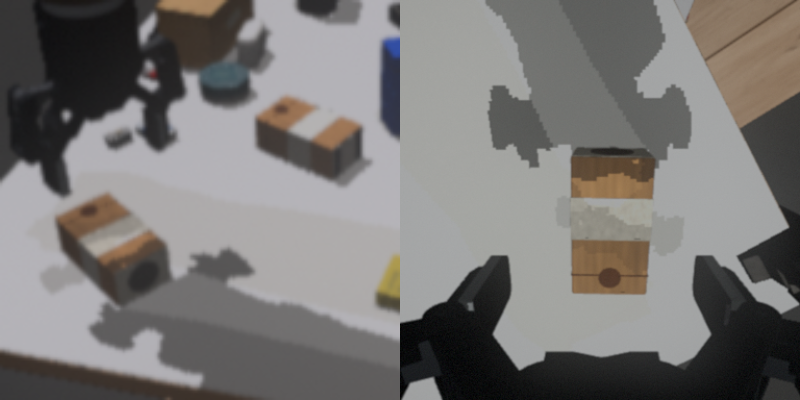

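The wrist view shows the spot carton at (611,220) centred between the fingers at (500,300) and (705,300). The small y offset matches the computed correction, so I descend.

Request:
{"method": "carry_out", "body": {
  "targets": "-0.13 0.16 0.3 0 0 0 1; 0 0 0.3 0 0 0 1; 0 0 0.3 0 0 0 1; 0 0 0.3 0 0 0 1; 0 0 0.3 0 0 0 1; 0 0 0.3 0 0 0 1; 0 0 0.25 0 0 0 1; 0 0 0 0 0 0 1"
}}

```text
time: 11.73
ee_pos: [0.6003, 0.2945, 0.1808]
tcp_rot: [-179.9, -0.1, 177.1]
wrist_force: [0.2, 0.0, -0.2]
opening: 0.0854
grasp_force: 0.0
```

Request:
{"method": "carry_out", "body": {
  "targets": "0 0 0 0 0 0 -1; 0 0 0 0 0 0 -1; 0 0 0 0 0 0 -1; 0 0 0 0 0 0 -1; 0 0 0 0 0 0 -1; 0 0 0 0 0 0 -1; 0 0 0 0 0 0 -1; 0 0 0 0 0 0 -1",
  "newtons": 35
}}

```text
time: 12.4
ee_pos: [0.6013, 0.295, 0.1851]
tcp_rot: [179.9, 0.1, 177.1]
wrist_force: [0.3, 0.1, 5.3]
opening: 0.0535
grasp_force: 38.3
```

Request:
{"method": "carry_out", "body": {
  "targets": "0 0 -0.3 0 0 0 -1; 0 0 -0.5 0 0 0 -1; 0 0 -0.6 0 0 0 -1; 0 0 -0.6 0 0 0 -1; 0 0 -0.6 0 0 0 -1; 0 0 -0.6 0 0 0 -1; 0 -0.3 -0.6 0 0 0 -1; 0 -0.5 -0.2 0 0 0 -1"
}}

```text
time: 13.07
ee_pos: [0.5991, 0.2638, 0.3483]
tcp_rot: [179.9, 0.3, 177.2]
wrist_force: [0.3, -0.0, -0.7]
opening: 0.0533
grasp_force: 37.7
```

Request:
{"method": "carry_out", "body": {
  "targets": "0.2 -0.7 0 0 0 0 -1; 0.2 -0.7 0 0 0 0 -1; 0.2 -0.7 0 0 0 0 -1; 0.2 -0.7 0 0 0 0 -1; 0 -0.7 0 0 0 0 -1; 0 -0.7 0 0 0 0 -1; 0 -0.7 0 0 0 0 -1; 0 -0.7 0 0 0 0 -1"
}}

```text
time: 13.73
ee_pos: [0.5554, 0.0394, 0.3445]
tcp_rot: [180.0, 0.1, 177.1]
wrist_force: [1.1, -0.1, -1.0]
opening: 0.0533
grasp_force: 37.7
```

Request:
{"method": "carry_out", "body": {
  "targets": "0 -0.7 0 0 0 0 -1; 0 -0.7 0 0 0 0 -1; 0 -0.7 0 0 0 0 -1; 0 -0.7 0 0 0 0 -1; 0 -0.7 0 0 0 0 -1; 0 -0.7 0 0 0 0 -1; 0 -0.7 0 0 0 0 -1; 0 -0.5 0 0 0 0 -1"
}}

```text
time: 14.4
ee_pos: [0.5444, -0.177, 0.3443]
tcp_rot: [-180.0, 0.0, 177.0]
wrist_force: [1.3, 0.6, -1.3]
opening: 0.0533
grasp_force: 37.7
```

```bash
python3 -c "
from h import *
go([.57,-.277,.193],163)"
```

```text
turn [-0.    0.01  2.45] shift after turn [-1.34 -2.2   3.78] shift now axes [-0.76 -2.46  3.78]
```

Request:
{"method": "carry_out", "body": {
  "targets": "0 -0.2 0 0 0 0.8 -1; 0 0 0 0 0 0.8 -1; 0 0 0 0 0 0.8 -1; -0.4 -0.6 0 0 0 0 -1; -0.4 -0.6 0 0 0 0 -1; -0.3 -0.4 0.5 0 0 0 -1; -0.1 -0.2 0.6 0 0 0 -1; 0 0 0.6 0 0 0 -1"
}}

```text
time: 15.07
ee_pos: [0.5702, -0.2677, 0.2754]
tcp_rot: [-180.0, 0.1, 163.2]
wrist_force: [0.1, 0.7, -1.9]
opening: 0.0533
grasp_force: 37.7
```

Request:
{"method": "carry_out", "body": {
  "targets": "0 0 0.5 0 0 0 -1; 0 0 0.3 0 0 0 -1; 0 0 0 0 0 0 -1; 0 0 0 0 0 0 -1; 0 0 0 0 0 0 -1; 0 0 0 0 0 0 -1; 0 0 0 0 0 0 -1; 0 0 0 0 0 0 -1"
}}

```text
time: 15.73
ee_pos: [0.5702, -0.2657, 0.2447]
tcp_rot: [180.0, 0.1, 163.3]
wrist_force: [0.1, -0.4, -0.1]
opening: 0.0534
grasp_force: 37.6
```

```bash
python3 -c "
from h import *
go([.57,-.277,.191],163)"
```

```text
turn [0.   0.02 0.06] shift after turn [-0.08 -0.27  1.34] shift now axes [-0.07 -0.27  1.34]
```

Request:
{"method": "carry_out", "body": {
  "targets": "-0.07 -0.27 0.25 0 0 0 -1; 0 0 0.25 0 0 0 -1; 0 0 0.25 0 0 0 -1; 0 0 0.2 0 0 0 -1; 0 0 0.15 0 0 0 -1; 0 0 0.1 0 0 0 -1; 0 0 0.07 0 0 0 -1; 0 0 0 0 0 0 -1"
}}

```text
time: 16.4
ee_pos: [0.5695, -0.2766, 0.1923]
tcp_rot: [180.0, -0.0, 163.4]
wrist_force: [-0.2, -0.5, -0.1]
opening: 0.0537
grasp_force: 37.7
```

```bash
python3 -c "
from h import *
print(monitor.get_obs()['wrist_force'])
go([.57,-.277,.191],163)"
```

```text
[-0.24653709 -0.54696604 -0.07823439]
turn [ 0.01 -0.    0.06] shift after turn [-0.01 -0.01  0.03] shift now axes [-0.01 -0.01  0.03]
```

Request:
{"method": "carry_out", "body": {
  "targets": "0 0 0.03 0 0 0 -1; 0 0 0.03 0 0 0 -1; 0 0 0.02 0 0 0 -1; 0 0 0 0 0 0 -1; 0 0 0 0 0 0 -1; 0 0 0 0 0 0 -1; 0 0 0 0 0 0 -1; 0 0 0 0 0 0 -1"
}}

```text
time: 17.07
ee_pos: [0.5698, -0.2768, 0.1911]
tcp_rot: [180.0, 0.1, 163.3]
wrist_force: [-1.9, 0.9, 5.1]
opening: 0.0535
grasp_force: 38.2
```

Contact at 5 N, so the carton rests on the tray floor. I release, rise and clear the view.

Request:
{"method": "carry_out", "body": {
  "targets": "0 0 0 0 0 0 0; 0 0 0 0 0 0 0.4; 0 0 0 0 0 0 0.8; 0 0 0 0 0 0 1; 0 0 0 0 0 0 1; 0 0 0 0 0 0 1; 0 0 -0.2 0 0 0 1; 0 0 -0.3 0 0 0 1"
}}

```text
time: 17.73
ee_pos: [0.5693, -0.2766, 0.2092]
tcp_rot: [180.0, -0.1, 163.3]
wrist_force: [-0.1, -0.4, -0.3]
opening: 0.0855
grasp_force: 0.0
```

Request:
{"method": "carry_out", "body": {
  "targets": "0 0 -0.5 0 0 0 1; 0 0 -0.7 0 0 0 1; 0 0 -0.7 0 0 0 1; 0 0 -0.7 0 0 0 1; 0.5 0 -0.7 0 0 0 1; 0.8 0 -0.3 0 0 0 1; 0.8 0 0 0 0 0 1; 0.8 0 0 0 0 0 1"
}}

```text
time: 18.4
ee_pos: [0.4573, -0.2432, 0.356]
tcp_rot: [-180.0, 0.2, 163.4]
wrist_force: [-1.5, -0.9, 0.1]
opening: 0.0851
grasp_force: 0.0
```

Request:
{"method": "carry_out", "body": {
  "targets": "0.8 0 0 0 0 0 1; 0.8 0 0 0 0 0 1; 0.6 0 0 0 0 0 1; 0.3 0 0 0 0 0 1; 0 0 0 0 0 0 1; 0 0 0 0 0 0 1; 0 0 0 0 0 0 1; 0 0 0 0 0 0 1"
}}

```text
time: 19.07
ee_pos: [0.3633, -0.2152, 0.3538]
tcp_rot: [180.0, 0.1, 163.4]
wrist_force: [0.7, -0.5, -0.3]
opening: 0.0851
grasp_force: 0.0
```

```bash
python3 -c "
import cv2,numpy as np
from workcell import camera
a=camera('top');b=camera('scene')
cv2.imwrite('pics/m4.png',np.hstack([cv2.resize(x[90:270,r:r+240,::-1],(400,300)) for x,r in((a,180),(b,140))]))"
```

```text
(no output)
```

View pics/m4.png

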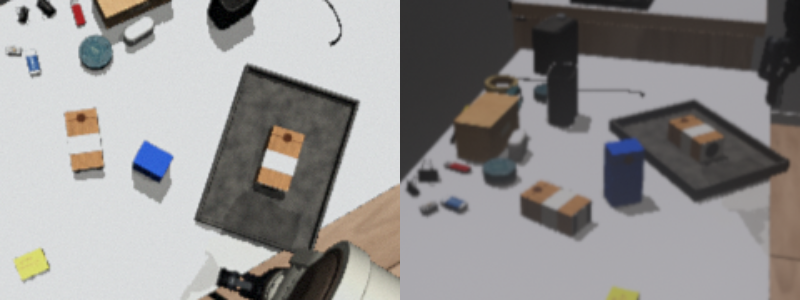

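The spot carton lies flat mid-tray at (280,160), the bars carton lies on the desk at (85,140), and the blue one still stands at (153,160). The robot is touching nothing.

```bash
python3 -c "
from workcell import bot
print(bot.job_done())"
```

```text
the job is handed in; nothing more can be done
None
```

I tipped both cartons over and read their marks, then put the round-spot carton flat in the tray and left the bars carton lying on the desk; the job was handed in at about 19 s, and no verdict came back.

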